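Set the length stop of a mounting-rail cutter to the red rider

ROBOT

A 7-joint arm with a two-finger parallel gripper is mounted at the origin on the work surface. World frame = base frame: x ahead of the robot, y to its left, z up, the work surface at z = 0. Lengths are in m, angles in rad, forces in N, time in s.
With the tool pointing down it reaches from about 0.35 to 0.9 m from the base axis. Payload 19.9 kg.
Tool frame: the origin (TCP) lies where the fingers leave the gripper's body, on its centre line; the fingertips stand 73 mm ahead of it and the grasp point (between the pads) lies 54 mm ahead of it; x points along the fingers, z is the direction in which the jaws open and shut, and the axes are right-handed (so a half turn about x gives the same grasp; the last joint's range is limited). The gripper opens to 85 mm and grips with 20 to 120 N. Pads are 22 mm wide; open, the fingers measure 114 mm over their backs; the gripper's body (76 mm by 85 mm) begins 54 mm behind the grasp point. The pads swing forward as they close: fully open they stand 13 mm farther back than shut.
Start: joints at [1.135, 0.417, -0.01, 1.614, 0.005, 1.111, -0.053], TCP at [0.24, -0.577, 0.304] pointing down, gripper open.
Joint ranges: [-2.81, 2.81], [-0.39, 2.02], [-1.27, 1.25], [0.06, 2.57], [-1.19, 4.33], [0.19, 2], [-2.82, 2.82]. Speed limits (rad/s): [1.89, 1.89, 2.39, 2.39, 3.01, 3.01, 3.01].

INTERFACE

Orientations are given as a unit quaternion [w, x, y, z].
In Python, from bench import env gives the robot as it stands. The module is installed in compiled form; this text tells all that it offers.
- The arm moves only by the tool apply_moves, never from a script. Its argument "deltas" is a list that holds one entry, the list of rows, each a list of 5 numbers: the shift along the tool's x, y, z in cm, then the turn about the tool's x in rad, then the opening, from 0 (shut) to 1 (fully open). In form: [[[dx, dy, dz, roll, claw], ...]]. A call has 1 to 12 rows; each row shifts and turns the pose as measured when the row begins, along the tool's axes as they then stand; what a row does not reach is not made up. A row lasts 1/12 s, in which the tool goes at most 41.7 mm and 7.16 degrees, less where a joint would pass 70% of its speed; a pose out of reach is approached as far as the arm can. A call with a gripper value outside its range is refused whole. The fingers move at their own pace and stop on an object; the grip force is fixed at half the most. Time passes only in rows, so rows that do not move let the fingers close. It gives the time, the measured TCP pose, the force and the opening at its end, in the units of the state.
- env.get_state(): the state, without advancing time (a new reading comes with each control period).
- env.capture(name): name is "side" or "top"; returns a dict with "frame" (400x640x3 uint8, blue, green, red), "fx", "fy", "cx", "cy" (pixels), "view" (4x4, takes a point from world to camera coordinates). Camera axes: x right, y down, z forward; pixel columns grow to the right and rows downward; lengths in m; the calibration is good to about 2 mm. A picture is of the moment at which its call begins. There is no depth.
- env.job_done(): hands the job in, once; it reports no verdict.
Trained networks look in a picture, given as the dict that the camera call returned (one of the last four; its "shot" number tells which), for a name from the list of things; names that differ only in an ending like _2 or _b are one class to them, and where a whole thing is asked for, a point or a joint stands for the part that bears it (a point fixed in the world has none). Each returns a list of dicts, best first, with "confidence" (0 to 1); they miss things now and then, are a little off and sometimes report something else, mostly with a low value. They report only what shows in the picture. A call takes as long as a camera call.
- env.masks_of(picture, name): "region" (400x640 bool, what is visible of it) and "centre" ([column, row] in pixels, amid what is visible of it).
- env.spot_point(picture, name): "centre" ([column, row] in pixels: a listed point, or the origin of a listed thing).
The state is a dict: "clock": time; "qpos": joint angles; "dq": joint speeds; "joint_torque": joint torques, N m; "eef_pos": TCP position; "tcp_rot": TCP orientation; "contact_force": force on the tool from outside, world axes, zero at the start; "torque": the same for the moment, N m; "width": opening from 0.0 (shut) to 1.0 (fully open).
Only numpy, scipy, OpenCV 4.12 (cv2) and the standard library are available. Lean on these libraries where they do the work, as an engineer would, in place of code of your own. Each camera call takes 0.05 s, during which the arm holds its last target.

TASK

The next order needs rail cut to the length marked by the red rider on the rail cutter's scale. Turn the black knob on the cutter's sloping panel, re-gripping as needed, until the stop's black pointer is lined up with the middle of the red rider (not the yellow one), then let go. Move the stop only with the knob, do not push the stop or its pointer, and leave the things standing round about where they are.

Things in the scene. Friction and masses are not known exactly. Their poses are not given: they have to be found in the camera images.
- knob_grip (a point): Grip point on the knob's turning axis, 34 mm out from the sloping panel. The knob is a black bar 64 mm long, 18 mm wide, standing 12 to 46 mm above the panel on an aluminium disc 60 mm across. x along the bar (turns with it), y across it (the 18 mm to pinch), z outward along the turning axis, square to the panel: tilted 30 degrees from vertical towards the cutter's front (its -x).
- stop_knob (a joint): Knob angle, rad, -3.2 to 3.2, grows anticlockwise seen looking onto the panel; at 0 the bar points up the slope. A rack drives the stop: each rad moves the pointer 20 mm along the cutter's +y (anticlockwise = to the left seen from the knob side). Turning takes about 0.12 N m; it stays where it is left, without backlash.
- pointer_tip (a point): Tip of the stop's black pointer, 6 mm wide, which lies over the white scale on the cutter's top and points to the cutter's front; 119 mm above the table. It slides only along the cutter's y. Axes parallel to the cutter's.
- red_rider: Red block fixed on the front of the scale, 22 mm (x) by 12 mm (y) by 14 mm; origin at the centre of its underside, 111 mm above the table, axes parallel to the cutter's. The pointer tip passes just behind it. Lined up: the pointer tip has y = 0 in this frame. It stands left or right of the pointer, 20 to 65 mm away at the start.
- yellow_rider: The same block in yellow, for another order: not wanted. It stands on the other side of the scale.
- gauge: Rail cutter, fixed: grey body, in front a sloping panel (150 mm wide, 140 mm up the slope), on top a 300 mm scale at 110 mm height, behind it the rail bed, at the right end (-y) a green shear head with lever, 220 mm high. Footprint x -100 to 122, y -290 to 170 mm. Origin at table height; x to the back, away from the knob; z up. The knob's axis meets the panel at x -42, y 0, z 72 mm.
- stop_mid (a point): Middle of the moving stop (black carriage and steel plate, 30 mm wide), which carries the pointer and must not be pushed; axes parallel to the cutter's.
- carton: Bystander: cardboard box 100 x 75 x 60 mm, left of the cutter; origin under its centre.
- wall_box: Bystander: white wall box 85 x 85 x 42 mm, in front of the cutter to the left; origin under its centre.
- driver: Bystander: orange screwdriver lying in front of the cutter to the right.
- small_bin: Bystander: open blue bin 160 x 100 x 70 mm, at the left of the table; origin under its centre.
- cover: Bystander: white cover plate 110 x 80 x 12 mm, at the left of the table.
- spray: Bystander: upright can, 56 mm across, 150 mm high, at the right of the table.
- offcut: Bystander: aluminium rail offcut 150 x 35 x 8 mm, at the right of the table.

How it is judged:
By the outcome, as a careful person would: the job done as asked, in the order asked, and still so for the second after the job is handed in, with the robot touching nothing.
It also fails if it takes over 58 s, if anything falls off the work surface, if the arm or the gripper's body presses on something with over 40 N, if the wrist force passes 120 N, or if a joint passes its speed limit or range.

## Working session

There is one attempt and no reset: what is moved stays moved. The work goes in short steps, Python scripts to look and compute and a tool call to move; the robot and the scene stay as the last step left them, time stands still between calls to the robot, and variables do not carry over. Pictures are saved under pics/ and viewed, and the job is handed in when it is done.

Besides the shell and the picture viewer there is one more tool, called as name([rows], argument=value, ...), one row to a line, values as JSON. apply_moves: Moves the arm, as the interface text tells. Its arguments: {"type":"object","properties":{"deltas":{"type":"array","items":{"type":"array","items":{"type":"array","items":{"type":"number"}}}}},"required":["deltas"]}

```bash
mkdir -p pics; cat > h.py <<'E'
import numpy as np, cv2
from bench import env
def snap(n,tag):
    p=env.capture(n); cv2.imwrite(f"pics/{tag}.png",p["frame"]); return p
def ray(p,c):
    V=np.array(p["view"]);R=V[:3,:3];t=V[:3,3]
    d=R.T@np.array([(c[0]-p["cx"])/p["fx"],(c[1]-p["cy"])/p["fy"],1.])
    return -R.T@t,d/np.linalg.norm(d)
def atz(p,c,z):
    o,d=ray(p,c);return o+d*(z-o[2])/d[2]
def proj(p,X):
    V=np.array(p["view"]);q=V[:3,:3]@X+V[:3,3]
    return np.array([p["fx"]*q[0]/q[2]+p["cx"],p["fy"]*q[1]/q[2]+p["cy"]])
def tri(p1,c1,p2,c2):
    o1,d1=ray(p1,c1);o2,d2=ray(p2,c2)
    s=np.linalg.lstsq(np.c_[d1,-d2],o2-o1,rcond=None)[0]
    a=o1+d1*s[0];b=o2+d2*s[1];return (a+b)/2,np.linalg.norm(a-b)
E
python3 - <<'E'
from h import *
s=env.get_state();print({k:np.round(v,3) for k,v in s.items()})
a=snap("side","side0");b=snap("top","top0")
for p in(a,b):
    o,d=ray(p,(p["cx"],p["cy"]));print("cam",o.round(3),d.round(3),p["fx"])
for n in["knob_grip","pointer_tip","red_rider","yellow_rider","gauge","stop_mid"]:
    r=[env.spot_point(p,n)[:2] for p in(a,b)]
    for x,q in zip(r,"st"): print(n,q,[(np.round(i["centre"],1),round(i["confidence"],2)) for i in x])
    if r[0] and r[1]:
        X,e=tri(a,r[0][0]["centre"],b,r[1][0]["centre"]);print("  tri",X.round(4),round(e,4))
E
```

```text
{'clock': np.float64(0.0), 'qpos': array([ 1.135,  0.418, -0.01 ,  1.614,  0.005,  1.111, -0.053]), 'dq': array([-0.   ,  0.001, -0.001, -0.   ,  0.001,  0.001,  0.001]), 'joint_torque': array([-1.0000e-03, -8.6444e+01,  6.7900e-01, -4.3489e+01,  1.9000e-02,
        8.0000e-03,  0.0000e+00]), 'eef_pos': array([ 0.24 , -0.577,  0.303]), 'tcp_rot': array([ 0.588,  0.393,  0.589, -0.392]), 'contact_force': array([ 0.619, -0.12 ,  0.47 ]), 'torque': array([ 0.041,  0.052, -0.019]), 'width': np.float64(0.999)}
cam [0.507 1.096 0.71 ] [ 0.044 -0.878 -0.477] 443.5656014122273
cam [0.467 0.024 1.372] [ 0.082 -0.018 -0.996] 465.99665233282076
knob_grip s [(array([312.3, 201.3]), 0.73)]
knob_grip t [(array([328.4, 165.1]), 0.46)]
  tri [0.6211 0.0013 0.1235] 0.0926
pointer_tip s [(array([280. , 199.4]), 0.88)]
pointer_tip t [(array([328.5, 164.8]), 0.61), (array([413.5, 223. ]), 0.45)]
  tri [ 6.683e-01 -5.000e-04  1.179e-01] 0.0028
red_rider s [(array([287. , 207.4]), 0.48)]
red_rider t [(array([315.4, 170.1]), 0.58)]
  tri [0.6495 0.035  0.1132] 0.0127
yellow_rider s [(array([280.7, 193.9]), 0.48)]
yellow_rider t [(array([347.1, 166.9]), 0.38)]
  tri [ 0.6686 -0.0514  0.1082] 0.0061
gauge s []
gauge t [(array([336.5, 187.2]), 0.77)]
stop_mid s [(array([267.9, 196.3]), 0.55), (array([329. , 195.9]), 0.44)]
stop_mid t [(array([328. , 153.2]), 0.68)]
  tri [0.7002 0.0011 0.1273] 0.0007
```

```bash
python3 - <<'E'
import cv2
a=cv2.imread("pics/side0.png");b=cv2.imread("pics/top0.png")
cv2.imwrite("pics/side0z.png",cv2.resize(a[140:290,190:390],None,fx=4,fy=4,interpolation=cv2.INTER_CUBIC))
cv2.imwrite("pics/top0z.png",cv2.resize(b[100:240,260:450],None,fx=4.2,fy=4.2,interpolation=cv2.INTER_CUBIC))
E
```

```text
(no output)
```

View pics/side0.png

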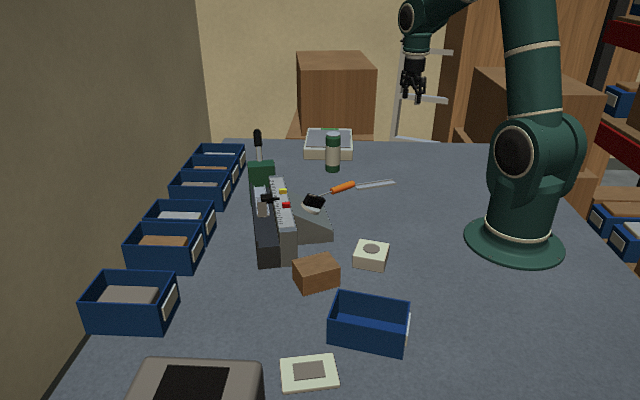

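View pics/top0.png

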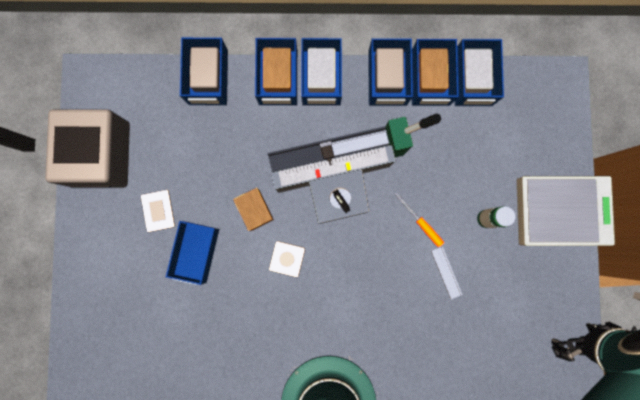

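View pics/side0z.png

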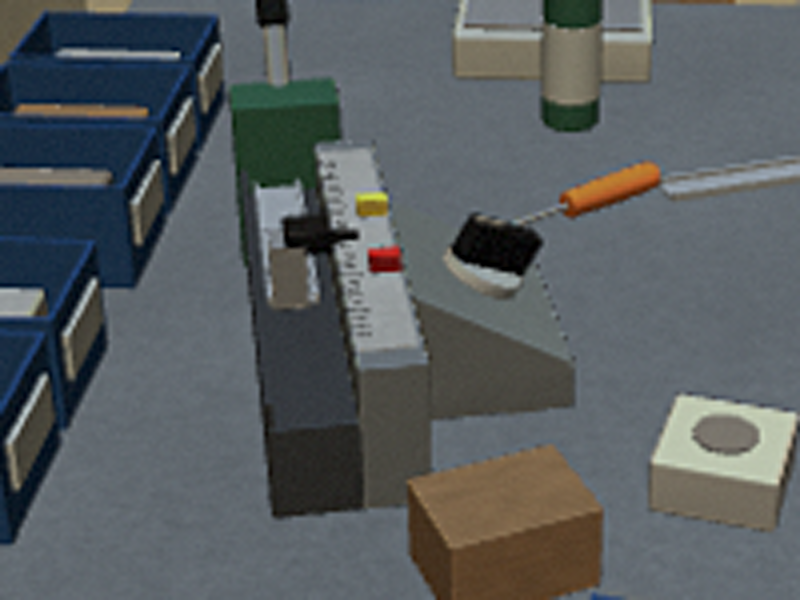

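View pics/top0z.png

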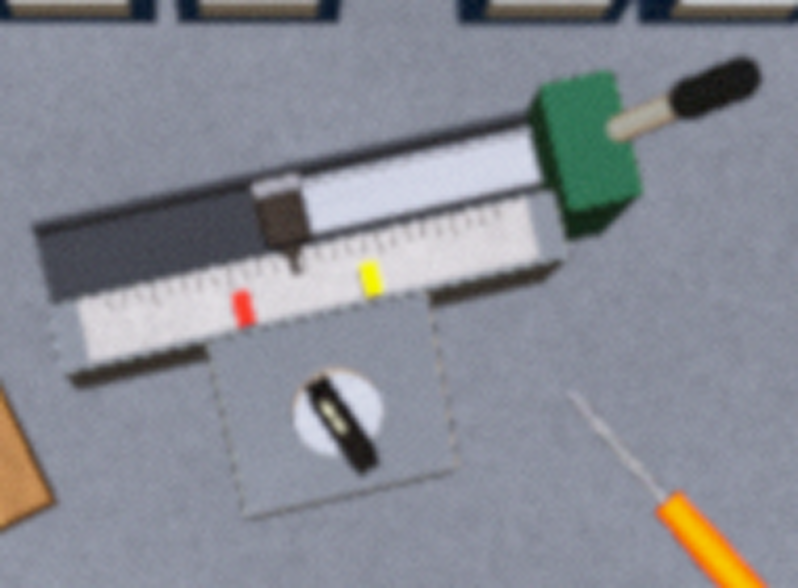

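Both views show the red rider to the left of the pointer (+y) and the yellow rider to the right. In the top view they are at about (318,173), (330,163) and (348,166). The bar is about 20° anticlockwise of up-slope, at (341,200). Next I'll fit the cutter's pose and the angle still to turn.

```bash
cat > fit.py <<'E'
from h import *
from scipy.optimize import least_squares
def blob(p,col):
    f=p["frame"].astype(float);B,G,R=f[...,0],f[...,1],f[...,2]
    w=np.clip((R-np.maximum(G,B))/150,0,1) if col=="red" else np.clip((np.minimum(R,G)-B)/150,0,1)*(np.abs(R-G)<70)
    m=np.zeros_like(w);m[150:225,270:360]=1;w=w*m*(w>.15)
    ys,xs=np.mgrid[:400,:640];return np.array([(w*xs).sum(),(w*ys).sum()])/w.sum(),w.sum()
def G2W(g,P):
    c,s=np.cos(g[2]),np.sin(g[2]);return np.array([g[0]+c*P[0]-s*P[1],g[1]+s*P[0]+c*P[1],P[2]])
E
python3 - <<'E'
from fit import *
a=env.capture("side");b=env.capture("top")
for c in("red","yellow"):
    print(c,[blob(p,c) for p in(a,b)])
R=[blob(p,"red")[0] for p in(a,b)];Y=[blob(p,"yellow")[0] for p in(a,b)]
Z=lambda x,y:np.array([260+x/4.2-.5,100+y/4.2-.5]); S=lambda x,y:np.array([190+x/4-.5,140+y/4-.5])
obs=[(b,Z(247,517),[-.1,.075,.0385]),(b,Z(460,465),[-.1,-.075,.0385]),(b,Z(345,424),[-.065,0,.1118]),(b,Z(338,413),[-.048,0,.0824]),(a,S(573,362),[-.1,.075,.0385])]
def f(v):
    g=v[:3];r=[]
    for p,c,P in obs:r+=list(proj(p,G2W(g,P))-c)
    for k,C in((3,R),(5,Y)):
        for p,c in zip((a,b),C):r+=list(proj(p,G2W(g,[v[7],v[k],.118]))-c)
    return np.array(r)
s=least_squares(f,[.66,0,.24,.03,0,-.03,0,.03]);print(s.x.round(4),s.fun.round(2))
g=s.x[:3];print("knob grip",G2W(g,[-.059,0,.1014]))
for p,n in((a,"side"),(b,"top")):
    c=env.spot_point(p,"pointer_tip")
    for i in c[:2]:
        X=atz(p,i["centre"],.119);d=X[:2]-g[:2];cc,ss=np.cos(g[2]),np.sin(g[2]);print(n,"tip gauge xy",cc*d[0]+ss*d[1],-ss*d[0]+cc*d[1],i["confidence"])
    for n2,z in(("knob_grip",.1014),):
        for i in env.spot_point(p,n2):print(n2,atz(p,i["centre"],z).round(4))
E
```

```text
red [(array([324.35751891, 191.84344932]), np.float64(110.16666666666667)), (array([313.52473834, 176.7621313 ]), np.float64(42.04))]
yellow [(array([318.03511514, 187.5671564 ]), np.float64(63.980000000000004)), (array([342.87013387, 169.59316818]), np.float64(43.32666666666666))]
[ 0.6314 -0.0198  0.2582  0.0507  9.1583 -0.0227  0.     -0.0273] [  0.17   0.03  -0.06  -1.03   0.18   1.62  -0.25  -0.8    0.11   0.08
 -18.48  12.08   6.71  16.5  -16.76   4.45   3.54  16.76]
knob grip [ 0.57433842 -0.03486772  0.1014    ]
side tip gauge xy 0.03849585161464164 0.0018541945488684923 0.55
knob_grip [ 0.6637 -0.0644  0.1014]
top tip gauge xy 0.043455524263098635 0.006369348500436831 0.49
top tip gauge xy -0.06977428494095715 0.006734568542638606 0.46
knob_grip [ 0.5729 -0.0363  0.1014]
knob_grip [ 0.5177 -0.2351  0.1014]
```

```bash
cat > fit.py <<'E'
from h import *
from scipy.optimize import least_squares
W={("side","red"):(286,205),("side","yellow"):(283,191),("top","red"):(318,173),("top","yellow"):(348,166)}
def blob(p,n,col):
    f=p["frame"].astype(float);B,G,R=f[...,0],f[...,1],f[...,2]
    w=R-np.maximum(G,B) if col=="red" else np.minimum(R,G)-B
    x,y=W[n,col];m=np.zeros_like(w);m[y-9:y+10,x-8:x+9]=1
    w=np.where(w>40,w,0)*m
    ys,xs=np.mgrid[:400,:640];return np.array([(w*xs).sum(),(w*ys).sum()])/w.sum()
def G2W(g,P):
    c,s=np.cos(g[2]),np.sin(g[2]);return np.array([g[0]+c*P[0]-s*P[1],g[1]+s*P[0]+c*P[1],P[2]])
E
python3 - <<'E'
from fit import *
a=env.capture("side");b=env.capture("top")
R=[blob(a,"side","red"),blob(b,"top","red")];Y=[blob(a,"side","yellow"),blob(b,"top","yellow")];print(R,Y)
Z=lambda x,y:np.array([260+x/4.2-.5,100+y/4.2-.5]); S=lambda x,y:np.array([190+x/4-.5,140+y/4-.5])
obs=[(b,Z(247,517),[-.1,.075,.0385]),(b,Z(460,465),[-.1,-.075,.0385]),(b,Z(345,424),[-.065,0,.1118]),(b,Z(338,413),[-.048,0,.0824]),(a,S(573,362),[-.1,.075,.0385])]
def f(v):
    g=v[:3];r=[]
    for p,c,P in obs:r+=list(proj(p,G2W(g,P))-c)
    for k,C in((3,R),(4,Y)):
        for p,c,off in zip((a,b),C,((0,.003,.003),(0,0,.0055))):r+=list(proj(p,G2W(g,np.array([v[5],v[k],.118])+off))-c)
    return np.array(r)
s=least_squares(f,[.66,0,.24,.03,-.03,.03],loss="soft_l1");print(s.x.round(4),s.fun.round(2))
g=s.x[:3];np.save("g.npy",s.x);print("knob grip",G2W(g,[-.059,0,.1014]))
# rectified scale view from top
c=cv2.resize
def rect(p,name):
    xs=np.linspace(.08,-.02,300);ys=np.linspace(.1,-.1,600)
    M=np.array([[proj(p,G2W(g,[x,y,.119])) for y in ys] for x in xs],np.float32)
    im=cv2.remap(p["frame"],M[...,0],M[...,1],cv2.INTER_CUBIC);cv2.imwrite(f"pics/{name}.png",im)
rect(a,"rs0");rect(b,"rt0")
E
```

```text
[array([285.76611535, 204.03307888]), array([317.47009267, 172.95838248])] [array([282.55192257, 190.29244049]), array([347.91744548, 165.96020957])]
[ 0.631  -0.0215  0.2359  0.0458 -0.0387  0.0271] [-0.12 -0.2  -0.06 -0.13  0.3   1.91  0.   -0.55 -0.12  0.23  0.29  0.13
  0.1  -0.01 -0.03  0.12 -0.01 -0.25]
knob grip [ 0.57358757 -0.03532465  0.1014    ]
```

```bash
python3 -c "
import cv2,numpy as np
cv2.imwrite('pics/r0.png',np.vstack([cv2.imread('pics/rs0.png'),cv2.imread('pics/rt0.png')]))"
```

```text
(no output)
```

View pics/r0.png

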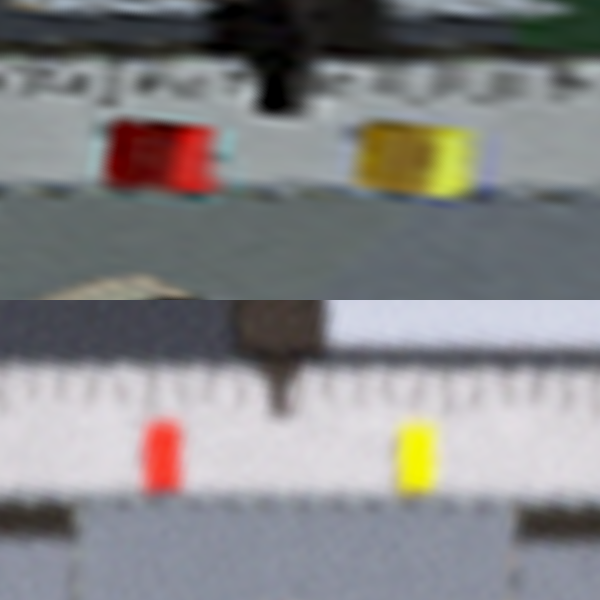

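```bash
cat > path.py <<'E'
from fit import *
from scipy.spatial.transform import Rotation as Ro
g=np.load("g.npy")[:3]
A=np.array([-.042,0,.072]);c3,s3=np.cos(np.pi/6),.5
u=np.array([c3,0,s3]);v=np.array([0,1.,0]);n=np.array([-s3,0,c3])
def peg(q,back=0,r=.022,h=.030,T=.0145):
    """TCP world pos and world yaw of tool z for peg touching the bar's low end at knob angle q"""
    f=q+np.pi;b=np.cos(f)*u+np.sin(f)*v
    bh=np.r_[b[:2],0]/np.hypot(*b[:2]);mh=np.array([-bh[1],bh[0],0])
    m=-np.sin(f)*u+np.cos(f)*v
    P=A+.046*n-.009*m
    pos=mh*(P@mh-T-back)+bh*((A+.046*n+r*b)@bh)
    pos[2]=A[2]+(h+s3*(pos[0]-A[0]))/c3
    w=G2W(g,pos);w[2]+=.073
    return w,np.arctan2(mh[1],mh[0])+g[2]
def delta(w,yaw,s=None):
    s=s or env.get_state();q=s["tcp_rot"];R=Ro.from_quat([q[1],q[2],q[3],q[0]]).as_matrix()
    d=R.T@(w-s["eef_pos"])*100;y0=np.arctan2(R[1,2],R[0,2])
    e=(yaw-y0+np.pi)%(2*np.pi)-np.pi
    return d.round(2),round(-e,3)
def show():
    s=env.get_state();q=s["tcp_rot"];R=Ro.from_quat([q[1],q[2],q[3],q[0]]).as_matrix()
    print("t",round(float(s["clock"]),2),"pos",s["eef_pos"].round(4),"zyaw",np.degrees(np.arctan2(R[1,2],R[0,2])).round(1),"tilt",R[:,0].round(3),"F",s["contact_force"].round(1),"w",round(float(s["width"]),2),"q",s["qpos"].round(2))
def pointer(tag):
    from fit import blob
    ims=[]
    a=env.capture("side");b=env.capture("top")
    for p in(a,b):
        xs=np.linspace(.08,-.02,300);ys=np.linspace(.1,-.1,600)
        M=np.array([[proj(p,G2W(g,[x,y,.119])) for y in ys] for x in xs],np.float32)
        ims.append(cv2.remap(p["frame"],M[...,0],M[...,1],cv2.INTER_CUBIC))
    cv2.imwrite(f"pics/{tag}.png",np.vstack(ims))
    cv2.imwrite(f"pics/{tag}k.png",np.hstack([cv2.resize(a["frame"][150:260,240:350],(396,396)),cv2.resize(b["frame"][130:240,285:395],(396,396))]))
    for p,nm in((a,"side"),(b,"top")):
        for nn,z in(("pointer_tip",.119),("red_rider",.111)):
            for i in env.spot_point(p,nn)[:1]:
                d=atz(p,i["centre"],z)[:2]-g[:2];c,s=np.cos(g[2]),np.sin(g[2])
                print(nm,nn,"gauge x,y mm",(1e3*np.array([c*d[0]+s*d[1],-s*d[0]+c*d[1]])).round(1),round(i["confidence"],2))
    return a,b
E
python3 - <<'E'
from path import *
show()
for q in np.arange(.3,2.4,.2):
    w,y=peg(q);print(round(q,1),w.round(4),np.degrees(y).round(1))
w,y=peg(.32,back=.02);print(w,delta(w,y))
E
```

```text
t 1.1 pos [ 0.2398 -0.5772  0.3039] zyaw -67.4 tilt [-0.  0. -1.] F [ 0.3  0.3 -0.1] w 1.0 q [ 1.14  0.42 -0.01  1.61  0.    1.11 -0.05]
0.3 [ 0.5388 -0.0277  0.1513] -56.8
0.5 [ 0.5374 -0.0347  0.1496] -44.2
0.7 [ 0.5375 -0.0417  0.1487] -32.3
0.9 [ 0.5391 -0.0481  0.1487] -21.0
1.1 [ 0.5418 -0.0538  0.1495] -10.3
1.3 [ 0.5454 -0.0585  0.1509] -0.0
1.5 [ 0.5496 -0.0623  0.1527] 10.0
1.7 [ 0.5543 -0.065   0.155 ] 19.9
1.9 [ 0.5592 -0.0667  0.1575] 30.0
2.1 [ 0.5644 -0.0676  0.1603] 40.4
2.3 [ 0.5697 -0.0675  0.1633] 51.3
[ 0.52725687 -0.0119352   0.14697465] (array([ 15.69,  48.23, -41.17]), np.float64(-0.208))
```

apply_moves([
  [[0, 2, -1.7, 0, 0], [0, 3, -2.6, 0, 0], [0, 3, -2.6, 0, 0], [0, 3, -2.6, 0, 0], [0, 3, -2.6, 0, 0], [0, 3, -2.6, 0, 0], [0, 3, -2.6, 0, 0], [0, 3, -2.6, 0, 0], [0, 3, -2.6, 0, 0], [0, 3, -2.6, 0, 0], [0, 3, -2.6, 0, 0], [0, 3, -2.6, 0, 0]],
])

```text
clock: 2.1
eef_pos: [0.4504, -0.1526, 0.3031]
tcp_rot: [0.587, 0.395, 0.584, -0.398]
contact_force: [1.9, -0.2, -0.2]
width: 0.001
```

```bash
python3 - <<'E'
from path import *
show();w,y=peg(.32,back=.02);print(w,delta(w,y))
E
```

```text
t 2.1 pos [ 0.4504 -0.1526  0.3031] zyaw -68.2 tilt [ 0.001 -0.006 -1.   ] F [ 1.9 -0.2 -0.2] w 0.0 q [ 0.54  0.16 -0.31  1.97  0.06  1.02 -0.99]
[ 0.52725687 -0.0119352   0.14697465] (array([ 15.53,  12.38, -10.3 ]), np.float64(-0.222))
```

apply_moves([
  [[0, 3, -2.6, -0.05, 0], [0, 3, -2.6, -0.06, 0], [0, 3, -2.6, -0.06, 0], [0, 3, -2.4, -0.05, 0], [2, 0.6, -0.4, 0, 0], [3, 0, 0, 0, 0], [3, 0, 0, 0, 0], [1, 0, 0, 0, 0], [0, 0, 0, 0, 0]],
])

```text
clock: 2.85
eef_pos: [0.5209, 0.0178, 0.2128]
tcp_rot: [0.633, 0.323, 0.626, -0.322]
contact_force: [-0.6, 0.6, 0.2]
width: 0.001
```

```bash
python3 - <<'E'
from path import *
show();w,y=peg(.32,back=.02);print(w,delta(w,y)); pointer("p1")
E
```

```text
t 2.85 pos [0.5209 0.0178 0.2128] zyaw -54.3 tilt [ 0.01  -0.003 -1.   ] F [-0.6  0.6  0.2] w 0.0 q [ 0.26  0.37 -0.43  1.95  0.21  0.85 -1.22]
[ 0.52725687 -0.0119352   0.14697465] (array([ 6.6 , -1.26,  2.73]), np.float64(0.022))
side pointer_tip gauge x,y mm [39.  24.3] 0.56
side red_rider gauge x,y mm [27.8 48.4] 0.4
top pointer_tip gauge x,y mm [38.7  7.4] 0.56
top red_rider gauge x,y mm [33.2 45.1] 0.62
```

View pics/p1k.png

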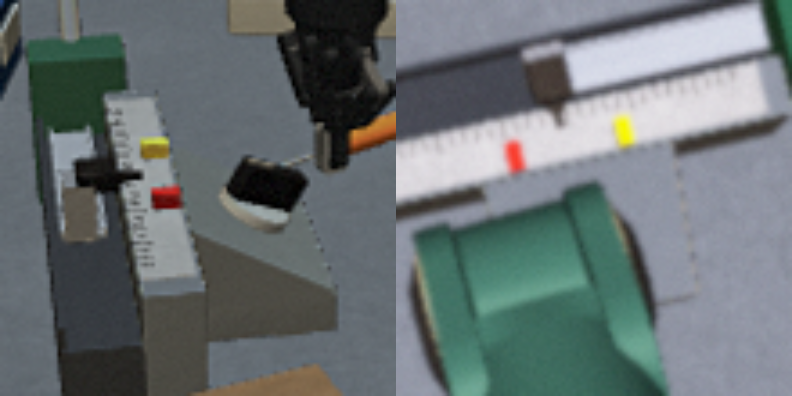

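The side view shows the shut fingertips above the panel, on the robot's side of the knob and clear of it. In the top view the pointer and both riders can still be seen. I'll lower the tool to the stand-off position.

apply_moves([
  [[2.5, -0.4, 0.8, 0, 0], [2.5, -0.4, 0.8, 0, 0], [1.5, -0.3, 0.6, 0, 0], [0.5, -0.1, 0.3, 0, 0], [0, 0, 0, 0, 0]],
])

```text
clock: 3.57
eef_pos: [0.5313, -0.0121, 0.1494]
tcp_rot: [0.638, 0.326, 0.62, -0.321]
contact_force: [0.2, 0.5, 0.4]
width: -0.001
```

```bash
python3 - <<'E'
from path import *
show()
for k in(.02,.0,):w,y=peg(.32,back=k);print(w,delta(w,y))
p=env.capture("side");cv2.imwrite("pics/p2.png",cv2.resize(p["frame"][130:260,240:400],(800,650))[:600])
E
```

```text
t 3.57 pos [ 0.5313 -0.0121  0.1494] zyaw -54.4 tilt [ 0.026 -0.005 -1.   ] F [0.2 0.5 0.4] w -0.0 q [ 0.27  0.48 -0.38  1.97  0.27  0.72 -1.22]
[ 0.52725687 -0.0119352   0.14697465] (array([ 0.23, -0.33, -0.25]), np.float64(0.019))
[ 0.53857284 -0.02842607  0.15110137] (array([-0.15, -0.36,  1.76]), np.float64(0.019))
```

View pics/p2.png

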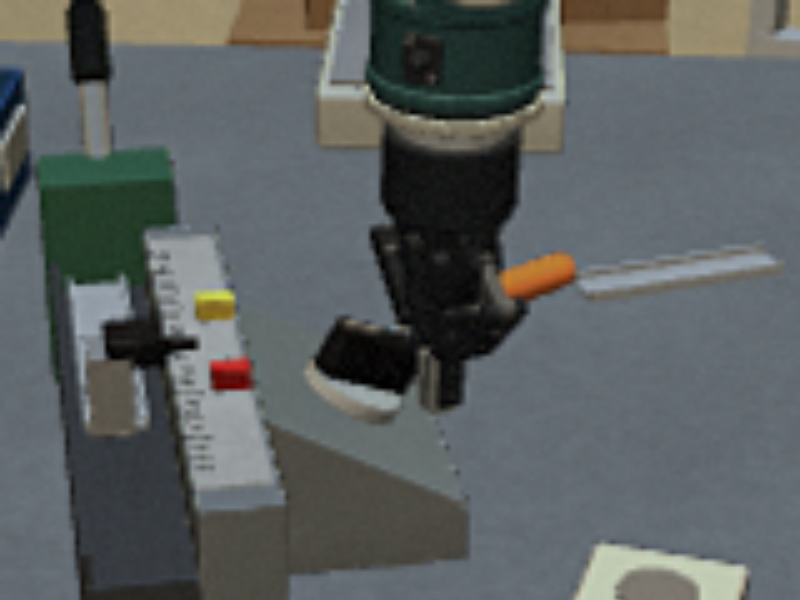

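```bash
cat >> path.py <<'E'
def delta(w,yaw,s=None):
    s=s or env.get_state();q=s["tcp_rot"];R=Ro.from_quat([q[1],q[2],q[3],q[0]]).as_matrix()
    tip=w-[0,0,.073]
    d=R.T@(tip-.073*R[:,0]-s["eef_pos"])*100;y0=np.arctan2(R[1,2],R[0,2])
    e=(yaw-y0+np.pi)%(2*np.pi)-np.pi
    return d.round(2),round(-e,3)
def plan(q0,q1,k,**kw):
    """first delta from now to q0 then path steps in tool axes"""
    print("to start",delta(*peg(q0,**kw)))
    qs=np.linspace(q0,q1,k+1);P=[peg(q,**kw) for q in qs]
    for i in range(k):
        dw=(P[i+1][0]-P[i][0])*100;y=P[i][1];z=np.array([np.cos(y),np.sin(y),0]);x=np.array([0,0,-1.])
        yy=np.cross(z,x);print(round(qs[i+1],2),np.round([dw@x,dw@yy,dw@z,-(P[i+1][1]-y)],2))
E
python3 - <<'E'
from path import *
plan(.32,.9,5)
E
```

```text
to start (array([-0.09, -0.52,  1.64]), np.float64(0.019))
0.44 [ 0.11 -0.31  0.28 -0.13]
0.55 [ 0.08 -0.3   0.28 -0.12]
0.67 [ 0.05 -0.29  0.27 -0.12]
0.78 [ 0.02 -0.29  0.27 -0.12]
0.9 [-0.01 -0.28  0.26 -0.11]
```

apply_moves([
  [[0, -0.2, 0.4, 0, 0], [0, -0.2, 0.4, 0, 0], [0, -0.1, 0.4, 0, 0], [0, -0.1, 0.4, 0, 0], [0, 0, 0.3, 0, 0], [0, 0, 0, 0, 0]],
])

```text
clock: 4.12
eef_pos: [0.5379, -0.0303, 0.154]
tcp_rot: [0.638, 0.326, 0.62, -0.319]
contact_force: [-1.3, 2.6, -0.4]
width: 0.003
```

```bash
python3 - <<'E'
from path import *
show();pointer("p3")
plan(.32,.9,5)
E
```

```text
t 4.12 pos [ 0.5379 -0.0303  0.154 ] zyaw -54.3 tilt [ 0.027 -0.004 -1.   ] F [-1.3  2.6 -0.4] w 0.0 q [ 0.31  0.48 -0.38  1.95  0.27  0.73 -1.18]
side pointer_tip gauge x,y mm [38.4 32.1] 0.7
side red_rider gauge x,y mm [33.5 35.8] 0.44
top pointer_tip gauge x,y mm [44.1 10. ] 0.6
top red_rider gauge x,y mm [32.7 55.9] 0.49
to start (array([ 0.29, -0.02, -0.27]), np.float64(0.022))
0.44 [ 0.11 -0.31  0.28 -0.13]
0.55 [ 0.08 -0.3   0.28 -0.12]
0.67 [ 0.05 -0.29  0.27 -0.12]
0.78 [ 0.02 -0.29  0.27 -0.12]
0.9 [-0.01 -0.28  0.26 -0.11]
```

View pics/p3k.png

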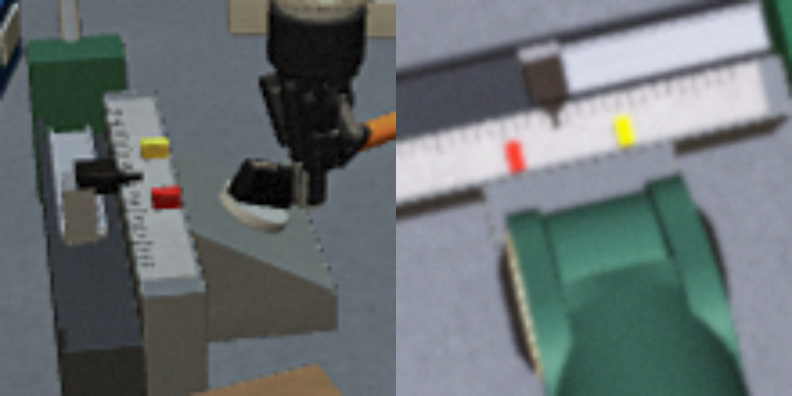

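Contact is made at about 3 N, and the pointer has begun to move. I'll continue along the arc.

apply_moves([
  [[0.2, -0.3, 0.2, -0.12, 0], [0.2, -0.3, 0.28, -0.12, 0], [0.1, -0.3, 0.28, -0.12, 0], [0.05, -0.3, 0.28, -0.12, 0], [0, -0.3, 0.28, -0.12, 0], [0, 0, 0, 0, 0]],
])

```text
clock: 4.92
eef_pos: [0.5379, -0.0469, 0.1499]
tcp_rot: [0.707, 0.113, 0.689, -0.112]
contact_force: [-3.0, 1.0, 1.2]
width: -0.002
```

```bash
python3 - <<'E'
from path import *
show();pointer("p4")
plan(.9,1.4,5)
E
```

```text
t 4.92 pos [ 0.5379 -0.0469  0.1499] zyaw -18.3 tilt [ 0.027 -0.003 -1.   ] F [-3.   1.   1.2] w -0.0 q [ 0.45  0.52 -0.52  1.95  0.38  0.75 -0.61]
side red_rider gauge x,y mm [21.8 37.9] 0.42
top pointer_tip gauge x,y mm [41.  30.9] 0.71
top red_rider gauge x,y mm [-201.8 -367.9] 0.45
to start (array([ 0.11, -0.16, -0.04]), np.float64(0.038))
1.0 [-0.03 -0.23  0.22 -0.09]
1.1 [-0.05 -0.22  0.22 -0.09]
1.2 [-0.06 -0.21  0.21 -0.09]
1.3 [-0.08 -0.21  0.21 -0.09]
1.4 [-0.09 -0.2   0.2  -0.09]
```

View pics/p4k.png

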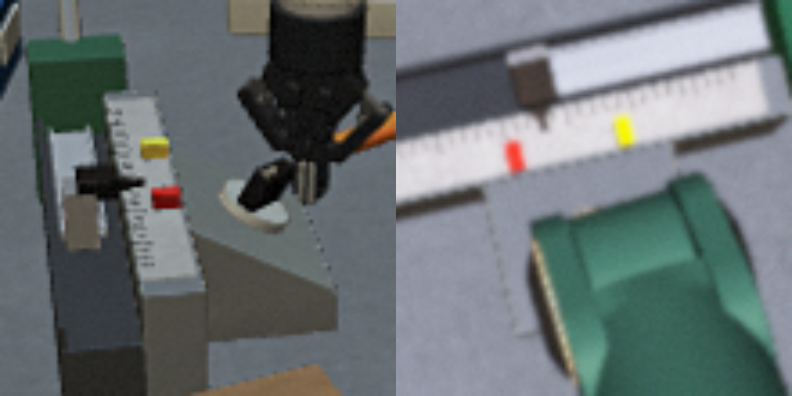

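View pics/p4.png

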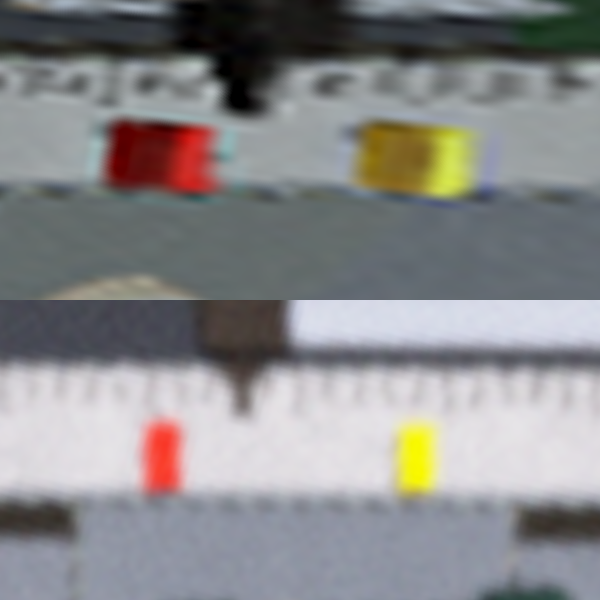

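The rectified top view puts the pointer at column 242 and red at 162 (3 px/mm). The pointer is now at about y = 19.3 mm, with 26.7 mm to go. The knob follows the path model, so I'll carry on.

apply_moves([
  [[0.05, -0.3, 0.22, -0.08, 0], [0, -0.25, 0.23, -0.09, 0], [-0.05, -0.25, 0.23, -0.09, 0], [-0.06, -0.22, 0.23, -0.09, 0], [-0.08, -0.22, 0.22, -0.09, 0], [-0.09, -0.2, 0.22, -0.09, 0], [0, 0, 0, 0, 0]],
])

```text
clock: 5.8
eef_pos: [0.5464, -0.0607, 0.1525]
tcp_rot: [0.709, -0.082, 0.696, 0.077]
contact_force: [-3.2, -0.4, 0.6]
width: 0.006
```

```bash
python3 - <<'E'
from path import *
show();pointer("p5")
plan(1.4,2.0,6)
E
```

```text
t 5.8 pos [ 0.5464 -0.0607  0.1525] zyaw 13.0 tilt [ 0.019 -0.005 -1.   ] F [-3.2 -0.4  0.6] w 0.01 q [ 0.56  0.56 -0.65  1.91  0.47  0.8  -0.11]
side pointer_tip gauge x,y mm [37.4 40.5] 0.78
side red_rider gauge x,y mm [27.5 59.9] 0.62
top pointer_tip gauge x,y mm [45.3 32.4] 0.56
top red_rider gauge x,y mm [31.1 47. ] 0.4
to start (array([ 0.08,  0.04, -0.04]), np.float64(0.132))
1.5 [-0.1  -0.19  0.2  -0.09]
1.6 [-0.11 -0.19  0.2  -0.09]
1.7 [-0.12 -0.18  0.2  -0.09]
1.8 [-0.12 -0.18  0.2  -0.09]
1.9 [-0.13 -0.17  0.19 -0.09]
2.0 [-0.14 -0.17  0.19 -0.09]
```

View pics/p5k.png

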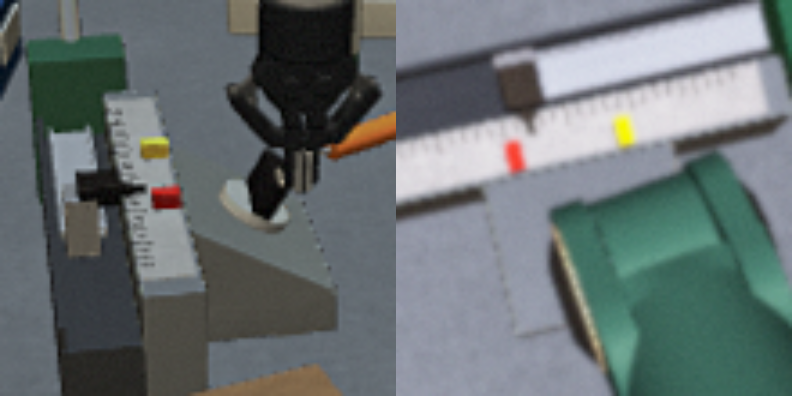

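View pics/p5.png

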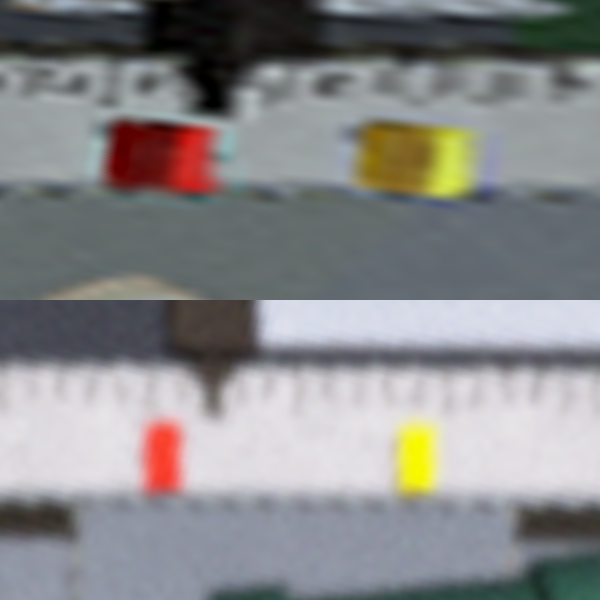

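The pointer is at column 212, so 50 px remain, which is 16.7 mm or 0.83 rad. Next I'll go about 0.6 rad.

apply_moves([
  [[-0.05, -0.2, 0.23, -0.06, 0], [-0.1, -0.2, 0.22, -0.08, 0], [-0.12, -0.2, 0.22, -0.09, 0], [-0.12, -0.18, 0.21, -0.09, 0], [-0.13, -0.18, 0.21, -0.09, 0], [-0.14, -0.17, 0.2, -0.09, 0], [0, 0, 0, 0, 0]],
])

```text
clock: 6.68
eef_pos: [0.5596, -0.0675, 0.1587]
tcp_rot: [0.661, -0.261, 0.657, 0.25]
contact_force: [-3.2, -0.5, 1.4]
width: -0.002
```

```bash
cat >> path.py <<'E'
def prof(tag,p=None):
    """column positions (gauge y mm) of pointer and red rider centre in the top view, from rectified profile"""
    p=p or env.capture("top");ys=np.linspace(.1,-.1,1001)
    def strip(x0,x1,z):
        xs=np.linspace(x0,x1,15)
        M=np.array([[proj(p,G2W(g,[x,y,z])) for y in ys] for x in xs],np.float32)
        return cv2.remap(p["frame"],M[...,0],M[...,1],cv2.INTER_LINEAR).astype(float).mean(0)
    s=strip(.036,.020,.125);w=s[:,2]-np.maximum(s[:,0],s[:,1]);w=np.where(w>25,w,0);r=(w*ys).sum()/w.sum()*1e3
    out=[]
    for x0,x1 in((.052,.046),(.050,.044),(.048,.043)):
        t=strip(x0,x1,.119).mean(1);k=np.median(t)-t;i=np.argmax(np.where(np.abs(ys)<.08,k,0));j=slice(max(0,i-30),i+31)
        ww=np.clip(k[j]-.3*k[i],0,None);out.append((round((ww*ys[j]).sum()/ww.sum()*1e3,2),round(k[i])))
    print("red",round(r,2),"pointer",out);return p
E
python3 - <<'E'
from path import *
show();a,b=pointer("p6");prof("x",b)
plan(2.0,2.4,4)
E
```

```text
t 6.68 pos [ 0.5596 -0.0675  0.1587] zyaw 42.4 tilt [ 0.011 -0.011 -1.   ] F [-3.2 -0.5  1.4] w -0.0 q [ 0.65  0.61 -0.76  1.87  0.56  0.87  0.34]
side pointer_tip gauge x,y mm [ 25.6 -24.6] 0.67
side red_rider gauge x,y mm [33.9 43.3] 0.56
top pointer_tip gauge x,y mm [42.4 40.6] 0.76
top red_rider gauge x,y mm [35.  47.8] 0.6
red 46.02 pointer [(np.float64(38.84), 101), (np.float64(39.03), 94), (np.float64(39.21), 89)]
to start (array([-0.02, -0.04,  0.16]), np.float64(0.12))
2.1 [-0.14 -0.17  0.2  -0.09]
2.2 [-0.15 -0.18  0.2  -0.09]
2.3 [-0.15 -0.18  0.2  -0.1 ]
2.4 [-0.16 -0.19  0.2  -0.1 ]
```

View pics/p6k.png

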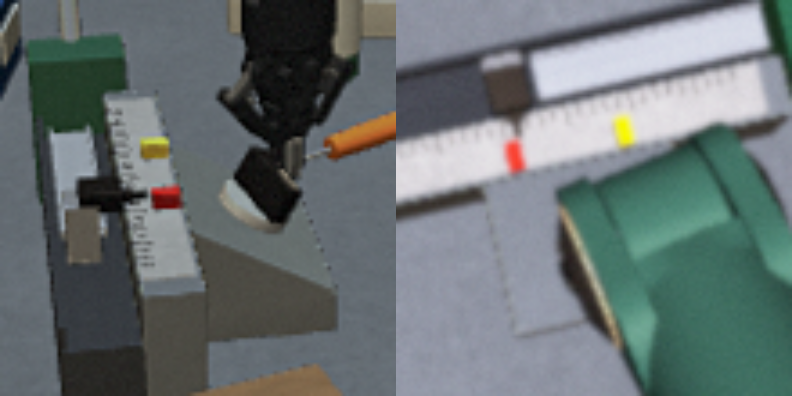

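View pics/p6.png

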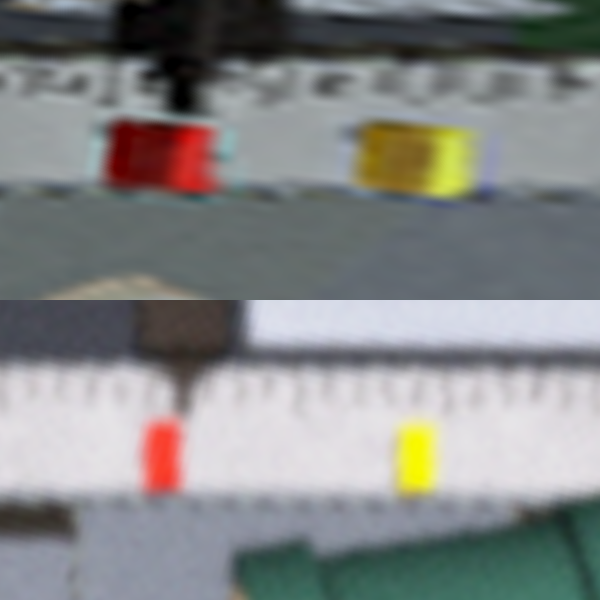

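Red reads 46.0 and the pointer 39.1, so 6.9 mm (0.345 rad) remain. I'll take the last part in smaller steps.

apply_moves([
  [[-0.14, -0.17, 0.2, -0.04, 0], [-0.15, -0.17, 0.2, -0.06, 0], [-0.1, -0.1, 0.12, -0.04, 0], [0, 0, 0, 0, 0]],
])

```text
clock: 7.32
eef_pos: [0.5652, -0.0671, 0.162]
tcp_rot: [0.641, -0.305, 0.64, 0.294]
contact_force: [-1.7, -2.1, 0.0]
width: -0.002
```

```bash
python3 - <<'E'
from path import *
show();a,b=pointer("p7");prof("x",b)
plan(2.2,2.3,2)
E
```

```text
t 7.32 pos [ 0.5652 -0.0671  0.162 ] zyaw 50.2 tilt [ 0.008 -0.013 -1.   ] F [-1.7 -2.1  0. ] w -0.0 q [ 0.66  0.63 -0.79  1.85  0.58  0.9   0.46]
side pointer_tip gauge x,y mm [41.  47.4] 0.53
side red_rider gauge x,y mm [27.4 33.4] 0.61
top pointer_tip gauge x,y mm [42.2 46.5] 0.51
top red_rider gauge x,y mm [33.8 50. ] 0.6
red 46.03 pointer [(np.float64(43.25), 110), (np.float64(43.34), 105), (np.float64(43.45), 101)]
to start (array([ 0.04, -0.07,  0.11]), np.float64(0.075))
2.25 [-0.08 -0.09  0.1  -0.05]
2.3 [-0.08 -0.09  0.1  -0.05]
```

2.7 mm to go.

apply_moves([
  [[-0.08, -0.1, 0.12, -0.03, 0], [-0.08, -0.1, 0.1, -0.03, 0], [0, 0, 0, 0, 0], [0, 0, 0, 0, 0]],
])

```text
clock: 7.95
eef_pos: [0.5674, -0.0667, 0.1634]
tcp_rot: [0.632, -0.323, 0.632, 0.312]
contact_force: [-3.3, -2.1, 0.3]
width: 0.003
```

```bash
python3 - <<'E'
from path import *
show();a,b=pointer("p8");prof("x",b)
E
```

```text
t 7.95 pos [ 0.5674 -0.0667  0.1634] zyaw 53.4 tilt [ 0.007 -0.014 -1.   ] F [-3.3 -2.1  0.3] w 0.0 q [ 0.67  0.63 -0.81  1.85  0.59  0.91  0.51]
side pointer_tip gauge x,y mm [36.3 61.5] 0.59
side red_rider gauge x,y mm [35.1 56.3] 0.43
top pointer_tip gauge x,y mm [43.2 41.6] 0.74
top red_rider gauge x,y mm [24.3 45.9] 0.56
red 46.03 pointer [(np.float64(44.98), 113), (np.float64(45.17), 108), (np.float64(45.36), 105)]
```

View pics/p8.png

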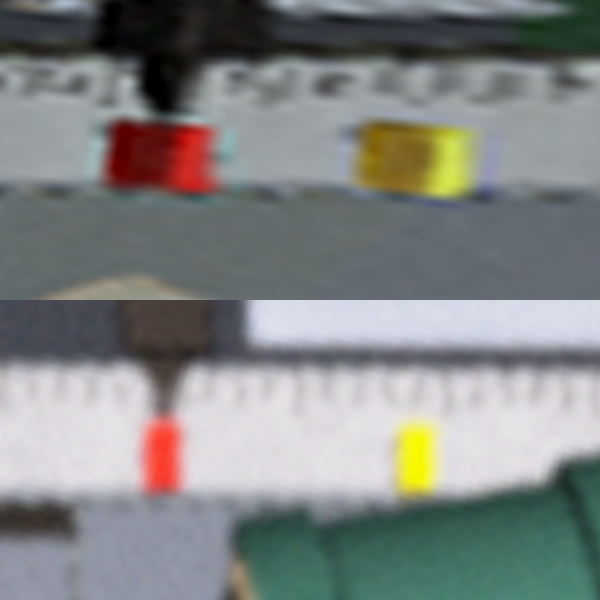

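View pics/p8k.png

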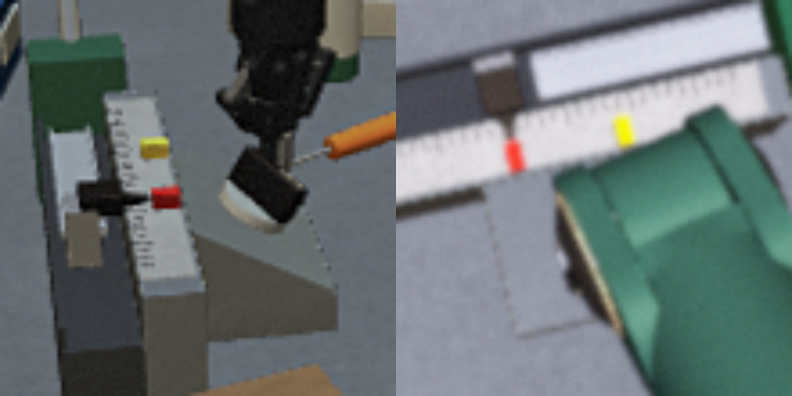

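About 0.7 mm is left, so one small nudge.

apply_moves([
  [[-0.03, -0.04, 0.08, 0, 0], [0, 0, 0, 0, 0], [0, 0, 0, 0, 0]],
])

```text
clock: 8.5
eef_pos: [0.568, -0.0664, 0.1636]
tcp_rot: [0.631, -0.323, 0.632, 0.312]
contact_force: [-2.9, -3.4, 0.8]
width: 0.001
```

```bash
python3 - <<'E'
from path import *
show()
for i in range(3): prof("x")
E
```

```text
t 8.5 pos [ 0.568  -0.0664  0.1636] zyaw 53.4 tilt [ 0.007 -0.015 -1.   ] F [-2.9 -3.4  0.8] w 0.0 q [ 0.67  0.63 -0.81  1.84  0.59  0.91  0.51]
red 46.03 pointer [(np.float64(45.73), 112), (np.float64(45.88), 110), (np.float64(45.92), 108)]
red 46.03 pointer [(np.float64(45.66), 111), (np.float64(45.82), 108), (np.float64(45.89), 107)]
red 46.03 pointer [(np.float64(45.66), 109), (np.float64(45.82), 107), (np.float64(45.88), 105)]
```

The pointer is now within 0.2 mm. I'll back straight off the bar and then lift.

apply_moves([
  [[0, 0, -0.5, 0, 0], [0, 0, -1, 0, 0], [-0.3, 0, -1.5, 0, 0], [-2, 0, -2, 0, 0], [-3, 0, -2, 0, 0], [-3, 0, -3, 0, 0], [-3, 0, -3, 0, 0], [-2, 0, -3, 0, 0], [0, 0, -3, 0, 0], [0, 0, -3, 0, 0], [0, 0, -1, 0, 0], [0, 0, 0, 0, 0]],
])

```text
clock: 9.65
eef_pos: [0.4221, -0.2584, 0.3023]
tcp_rot: [0.633, -0.326, 0.63, 0.312]
contact_force: [0.3, -0.5, -0.5]
width: -0.0
```

```bash
python3 - <<'E'
from path import *
show();a,b=pointer("p9");prof("x",b);prof("x")
cv2.imwrite("pics/p9t.png",b["frame"])
cv2.imwrite("pics/p9z.png",np.hstack([cv2.resize(a["frame"][180:220,255:305],(400,320),interpolation=cv2.INTER_CUBIC),cv2.resize(b["frame"][145:185,300:350],(400,320),interpolation=cv2.INTER_CUBIC)]))
E
```

```text
t 9.65 pos [ 0.4221 -0.2584  0.3023] zyaw 53.6 tilt [ 0.012 -0.016 -1.   ] F [ 0.3 -0.5 -0.5] w -0.0 q [ 1.32  0.3  -0.97  1.92  0.3   1.05  1.15]
side pointer_tip gauge x,y mm [42.9 64.2] 0.76
side red_rider gauge x,y mm [24.1 36.4] 0.55
top pointer_tip gauge x,y mm [45.5 51. ] 0.46
top red_rider gauge x,y mm [28.9 43.9] 0.45
red 46.03 pointer [(np.float64(45.65), 110), (np.float64(45.8), 107), (np.float64(45.86), 105)]
red 46.04 pointer [(np.float64(45.65), 112), (np.float64(45.79), 110), (np.float64(45.86), 108)]
```

View pics/p9.png

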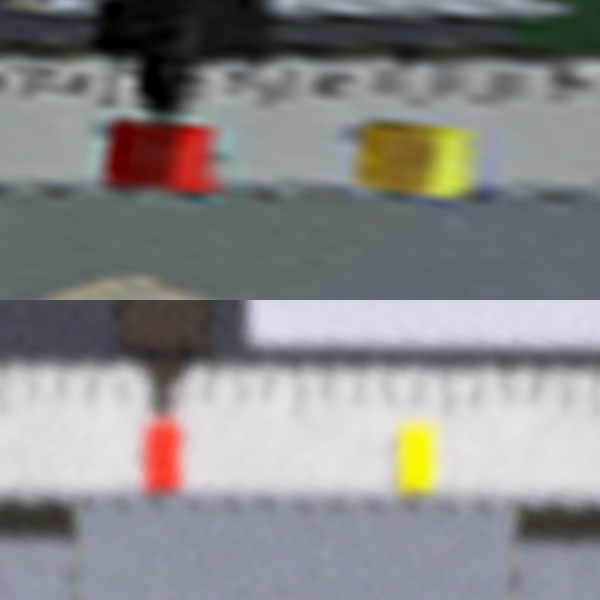

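View pics/p9t.png

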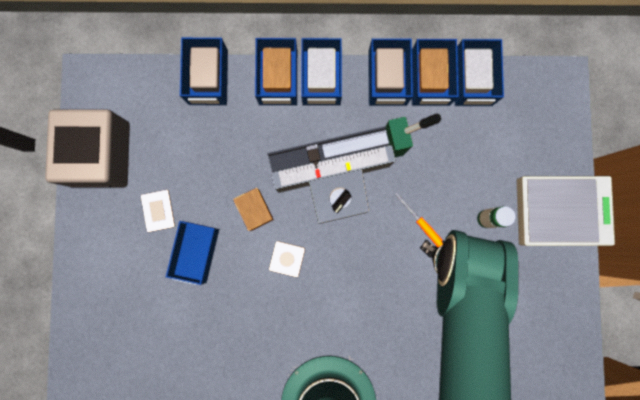

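View pics/p9z.png

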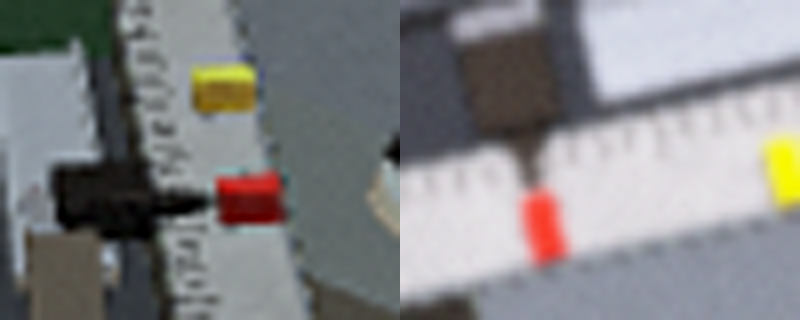

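By the top view the pointer is centred on red to about 0.2 mm and stayed there after release. The side view looks centred too, but I'll check it by numbers, with the rider's top face and the yaw fit.

```bash
python3 - <<'E'
from path import *
a=env.capture("side");b=env.capture("top");ys=np.linspace(.08,-.08,1601)
def strip(p,x0,x1,z):
    xs=np.linspace(x0,x1,11);M=np.array([[proj(p,G2W(g,[x,y,z])) for y in ys] for x in xs],np.float32)
    return cv2.remap(p["frame"],M[...,0],M[...,1],cv2.INTER_LINEAR).astype(float).mean(0)
for p,n in((a,"side"),(b,"top")):
    s=strip(p,.034,.020,.125)
    for nm,v in(("red",s[:,2]-np.maximum(s[:,0],s[:,1])),("yel",np.minimum(s[:,1],s[:,2])-s[:,0])):
        m=v>.5*v.max();e=ys[m]*1e3;print(n,nm,"half-max",e.max().round(1),e.min().round(1),"mid",((e.max()+e.min())/2).round(2))
        # bright top face only
        br=s[:,2]*(v>.3*v.max());m=br>.75*br.max();e=ys[m]*1e3;print("   bright",e.max().round(1),e.min().round(1),((e.max()+e.min())/2).round(2))
    for x0,x1 in((.054,.050),(.050,.046),(.047,.043)):
        t=strip(p,x0,x1,.119).mean(1);k=np.median(t)-t;k=np.where((ys>.03)&(ys<.065),k,0);e=ys[k>.5*k.max()]*1e3;print("   ptr",round((e.max()+e.min())/2,2),round(e.max()-e.min(),1))
# yaw check: rider long axis in top view
for z,(xa,xb) in((.125,(.036,.030)),(.125,(.024,.018))):
    s=strip(b,xa,xb,z);r=[]
    for v in(s[:,2]-np.maximum(s[:,0],s[:,1]),np.minimum(s[:,1],s[:,2])-s[:,0]):
        w=np.where(v>25,v,0);r.append(round((w*ys).sum()/w.sum()*1e3,2))
    print("x",xa,"red,yellow",r)
E
```

```text
side red half-max 72.5 41.2 mid 56.85
   bright 52.9 39.7 46.3
side yel half-max -10.0 -44.3 mid -27.15
   bright -31.7 -45.9 -38.8
   ptr 45.3 16.4
   ptr 45.7 14.4
   ptr 45.4 12.8
top red half-max 51.8 40.3 mid 46.05
   bright 53.1 39.0 46.05
top yel half-max -33.0 -43.6 mid -38.3
   bright -31.8 -44.9 -38.35
   ptr 45.25 9.5
   ptr 45.8 7.6
   ptr 45.95 7.5
x 0.036 red,yellow [np.float64(45.92), np.float64(-38.46)]
x 0.024 red,yellow [np.float64(46.04), np.float64(-38.32)]
```

```bash
python3 - <<'E'
from path import *
show();print(env.job_done())
E
```

```text
t 10.1 pos [ 0.4244 -0.2551  0.302 ] zyaw 53.9 tilt [ 0.012 -0.014 -1.   ] F [1.2 0.1 0.4] w 0.0 q [ 1.31  0.3  -0.97  1.92  0.3   1.05  1.15]
the job is handed in; nothing more can be done
None
```

The stop's pointer is lined up with the middle of the red rider, and I handed the job in at about 10 s of the 58 s allowed.

**How it was turned:** I did not grip the knob. The moves allow no tilt, so the tool stayed upright and could not be squared to the sloping panel. Instead I pushed the bar's lower end round with the shut fingertips, about 2 rad anticlockwise, then backed off and lifted clear. Contact forces read about 3 to 5 N.

**Last checks, with the arm clear:**

| View | Pointer (mm along the scale) | Red rider (mm) | Gap |
|---|---|---|---|
| Top | 45.8–45.9 | 46.0 | about 0.2 mm |
| Side | about 45.5 | 46.3 | about 0.8 mm |

- **Which view to trust:** The views disagree by about 0.6 mm. I trusted the top view, because the side view is oblique and coarser. The 0.8 mm is also within the 2 mm camera calibration.
- **Point detector:** Its readings scattered by several millimetres, and by tens of millimetres in the side view. I used it only for the first rough look and set its later readings aside.
- **After letting go:** The top-view reading did not change when the fingers left the knob. In the last full top picture nothing else appears to have moved.

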